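Stack a sample set in its tray

ROBOT

A 6-joint arm with a two-finger parallel gripper is mounted at the origin on a cart in front of the work surface, level with it; the furniture and walls round the work are solid. World frame = base frame: x ahead of the robot, y to its left, z up, the work surface at z = 0. Lengths are in m, angles in rad, forces in N, time in s.
With the tool pointing down it reaches from about 0.3 to 0.775 m from the base axis. Payload 14.6 kg.
Tool frame: the origin (TCP) lies at the very end of the fingers, on their centre line; the grasp point (between the pads) lies 19 mm behind it (arm.pinch_z is the distance from the TCP to the grasp point, in m); z points along the fingers, y is the line along which they close (so a half turn about z gives the same grasp; the last joint's range is limited). The gripper opens to 85 mm and grips with 20 to 120 N. Pads are 22 mm wide; open, the fingers measure 114 mm over their backs; the gripper's body (76 mm by 85 mm) begins 54 mm behind the grasp point. The pads swing forward as they close: fully open they stand 13 mm farther back than shut.
Start: joints at [1.251, 0.3, 1.521, -0, 1.321, -0.067], TCP at [0.138, 0.533, 0.231] pointing down, gripper open.
Joint ranges: [-3.03, 3.03], [-0.79, 2.21], [0.23, 2.52], [-1.04, 4.18], [0, 3.07], [-2.55, 2.55]. Speed limits (rad/s): [2.22, 2.22, 2.57, 3.14, 3.14, 3.14].

INTERFACE

Orientations are given as a unit quaternion [w, x, y, z].
In Python, from workcell import monitor, vision, arm gives the robot as it stands.
- The arm moves only by the tool arm_command, never from a script. Its argument "series" is a list of rows, each a list of 2 entries, a list of its own where there are three numbers: the shift along the tool's x, y, z in mm, then the turn about the tool's z in degrees. A call has 1 to 20 rows; each row is the pose to reach, as a shift and turn from the pose commanded when the call began, along the tool's axes at that moment; what a row does not reach only later rows make up. A row lasts 1/12 s, in which the tool goes at most 41.7 mm and 7.16 degrees, less where a joint would pass 70% of its speed; a pose out of reach is approached as far as the arm can. A call with a gripper value outside its range is refused whole. "gripper" is the opening, from 0 (shut) to 1 (fully open), set as the call begins (left out, the last holds). The fingers move at their own pace and stop on an object; "newtons" is the grip in N (left out, the last holds). Time passes only in rows, so rows that repeat a pose let the fingers close. It gives the time, the measured TCP pose, the force, the opening and the grip force at its end, in the units of the state.
- monitor.read_state(): the state, without advancing time (a new reading comes with each control period).
- vision.camera(name): name is "scene" or "top" or "wrist"; returns a dict with "frame" (400x640x3 uint8, red, green, blue), "depth" (400x640 float32, m along the optical axis (not along the pixel's ray), 0 where there is no reading), "vertical_fov" (degrees; the focal length in pixels is half the picture's height over the tangent of half this angle, whatever the lens; pixels are square), "cx", "cy" (the principal point, pixels), "extrinsics" (4x4, takes a point from camera to world coordinates). Camera axes: x right, y up, looking along -z (the intrinsics and any distortion apply to the point x, -y, -z); pixel columns grow to the right and rows downward; lengths in m; the calibration is good to about 2 mm. A picture is of the moment at which its call begins.
- arm.hand_in(): hands the job in; it is judged then, once.
Trained networks look in a picture, given as the dict that the camera call returned (one of the last four; its "shot" number tells which), for a name from the list of things; names that differ only in an ending like _2 or _b are one class to them, and where a whole thing is asked for, a point or a joint stands for the part that bears it (a point fixed in the world has none). Each returns a list of dicts, best first, with "score" (0 to 1); they miss things now and then, are a little off and sometimes report something else, mostly with a low value. They report only what shows in the picture. A call takes as long as a camera call.
- vision.search_frame(picture, label): "extent" ([left, top, right, bottom] as shares, 0 to 1, of the picture: columns of its width, rows of its height, round what is visible of it).
- vision.silhouettes(picture, label): "mask" (400x640 bool, what is visible of it) and "extent" ([left, top, right, bottom] as shares, 0 to 1, of the picture: columns of its width, rows of its height, round what is visible of it).
The state is a dict: "t": time; "joint_positions": joint angles; "dq": joint speeds; "effort": joint torques, N m; "ee_pos": TCP position; "orientation": TCP orientation; "contact_force": force on the tool from outside, world axes, zero at the start; "wrist_torque": the same for the moment, N m; "finger_gap": finger opening in m; "grip_force": force on a finger pad.
Only numpy, scipy, OpenCV 4.12 (cv2) and the standard library are available. Lean on these libraries where they do the work, as an engineer would, in place of code of your own. Each camera call takes 0.05 s, during which the arm holds its last target. There are 200 camera calls.

TASK

Put the sample set together: lay the dark blue probe cassette flat in the aluminium tray, squarely between its two raised ridges, then set the large white dish centred on the cassette and the small white dish centred on the large one, one at a time in that order. Also stand the vial with the blue cap upright inside the rim of the blue round coaster (before or after, as you like). Leave the white-capped vial, the brown vial and the connector adapter where they are, and let go of everything.

Things in the scene. Friction and masses are not known exactly. Their poses are not given: they have to be found in the camera images.
- cassette_mid (a point): Centre (half-way up) of the closed dark blue probe cassette, a flat rigid box, loose, about 50 g: 61 mm along its x, 76 mm along its y, 14 mm high, flat on the bench at the start (centre 7 mm up). Its body is 56 mm wide along x: grasp it across x, on its two long sides. z up. The lid does not open. (A similar one far off to the left, beside the monitor, is not meant.)
- large_dish_mid (a point): Centre (half-way up) of the large flat round white dish with fixed cover, loose, about 20 g: 61 mm diameter, 12 mm high, flat on the bench at the start. Grasp across its diameter in any direction. z up.
- small_dish_mid (a point): Centre (half-way up) of the small flat round white dish with fixed cover, loose, about 20 g: 44 mm diameter, 12 mm high, flat on the bench at the start. Grasp across its diameter in any direction. z up.
- blue_vial_mid (a point): Centre (half-way up) of the small pale bottle with a BLUE cap, loose, about 20 g: 25 mm diameter up to 37 mm, cap 18 mm across up to 48 mm, upright at the start (centre 24 mm up). z up.
- tray_mat (a point): Centre of the upper face of the dark mat of the fixed aluminium tray, 7 mm above the bench; the cassette lies here. Plate 110 mm along x, 112 mm along y. Two ridges along x, their tops 6 mm above the mat, stand at the two y ends with 94 mm free between them, so the 76 mm side of the cassette goes along y; the sides at +x and -x are open, with room for fingers. z up.
- coaster_floor (a point): Centre of the inner floor of the fixed blue round plastic coaster, 4 mm above the bench; the vial stands here. Rim 54 mm across inside, 62 mm outside, its top 5 mm above the inner floor. z up.
- white_vial_mid (a point): Centre (half-way up) of the pale bottle with a WHITE cap, same size as the blue-capped one (25 mm diameter, 48 mm high), loose; a bystander among the work, to be left alone.
- brown_vial_mid (a point): Centre (half-way up) of a brown bottle with a black cap, 27 mm diameter, 55 mm high, loose, behind the work; to be left alone.
- adapter_mid (a point): Centre (half-way up) of a beige connector adapter, 52 x 54 x 16 mm, loose, to the right of the work; to be left alone.

How it is judged:
On the way, in this order (a step that is already met when the one before it is completed fails the run):
1. the cassette lies flat in the tray, between the ridges, let go (horizontal distance between cassette_mid and tray_mat below 0.015 m and z of cassette_mid in the frame of tray_mat between 0.003 and 0.011 m and angle between cassette_mid's own z axis and vertical below 0.1 rad and angle between the x axis of cassette_mid and the x axis of tray_mat, either way round below 0.25 rad and linear speed of cassette below 0.02 m/s and contact force between the fingers and cassette below 0.05 N), for 0.2 s.
2. the large dish lies centred on the cassette, let go (all of step 1 and horizontal distance between large_dish_mid and cassette_mid below 0.014 m and z of large_dish_mid in the frame of cassette_mid between 0.009 and 0.017 m and angle between large_dish_mid's own z axis and vertical below 0.1 rad and linear speed of large_dish below 0.02 m/s and contact force between the fingers and large_dish below 0.05 N), for 0.2 s.
3. the small dish lies centred on the large dish, let go (all of step 2 and horizontal distance between small_dish_mid and large_dish_mid below 0.012 m and z of small_dish_mid in the frame of large_dish_mid between 0.008 and 0.016 m and angle between small_dish_mid's own z axis and vertical below 0.1 rad and linear speed of small_dish below 0.02 m/s and contact force between the fingers and small_dish below 0.05 N), for 0.2 s.
At the end, for the whole second after the job is handed in: Cassette flat on the tray's mat (within 15 mm, squared within 0.25 rad), large dish flat on it (14 mm off centre at most), small dish flat on that (12 mm), blue-capped vial upright on the coaster's floor (15 mm), all at rest and released; the stack was built from the bottom up (all of step 3 and horizontal distance between blue_vial_mid and coaster_floor below 0.015 m and z of blue_vial_mid in the frame of coaster_floor between 0.02 and 0.028 m and angle between blue_vial_mid's own z axis and vertical below 0.1 rad and linear speed of blue_vial below 0.02 m/s and contact force between the fingers and blue_vial below 0.05 N); the robot touches nothing.
It fails at once if the white-capped vial was moved by more than 2 cm (distance of white_vial_mid from where it was at the start of the episode above 0.02 m).
It fails at once if the brown vial was moved by more than 2 cm (distance of brown_vial_mid from where it was at the start of the episode above 0.02 m).
It fails at once if the adapter was moved by more than 2 cm (distance of adapter_mid from where it was at the start of the episode above 0.02 m).
It also fails if it takes over 104 s, if anything falls off the work surface, if the arm or the gripper's body presses on something with over 40 N, if the wrist force passes 120 N, or if a joint passes its speed limit or range.

## Working session

There is one attempt and no reset: what is moved stays moved. The work goes in short steps, Python scripts to look and compute and a tool call to move; the robot and the scene stay as the last step left them, time stands still between calls to the robot, and variables do not carry over. Pictures are saved under pics/ and viewed, at most 14 in all, crops included, and the job is handed in when it is done.

Besides the shell and the picture viewer there is one more tool, called after "Emit:" by a JSON object that holds its "fn" and its "kwargs", one argument or row to a line. arm_command: Moves the arm, as the interface text tells. Its arguments: {"type":"object","properties":{"series":{"type":"array","items":{"type":"array"}},"gripper":{"type":"number"},"newtons":{"type":"number"}},"required":["series"]}

```bash
mkdir -p pics; ls
cat > h.py <<'E'
import numpy as np, cv2
from workcell import monitor, vision, arm
def pts(p):
    d=p["depth"]; f=200/np.tan(np.radians(p["vertical_fov"])/2)
    v,u=np.mgrid[0:400,0:640]
    c=np.stack([(u+.5-p["cx"])*d/f,-(v+.5-p["cy"])*d/f,-d,np.ones_like(d)],-1)
    w=(c@np.asarray(p["extrinsics"]).T)[...,:3]; w[d<=0]=np.nan
    return w
def save(p,name): cv2.imwrite("pics/"+name,p["frame"][...,::-1])
def measure(p,label,W=None):
    W=pts(p) if W is None else W
    out=[]
    for r in vision.silhouettes(p,label)[:3]:
        m=r["mask"]; q=W[m]; q=q[~np.isnan(q[:,0])]
        if len(q)<10: out.append((r["score"],None)); continue
        zt=np.percentile(q[:,2],90); t=q[abs(q[:,2]-zt)<.004]
        rect=cv2.minAreaRect((t[:,:2]*1000).astype(np.float32))
        e=np.array(r["extent"])*[640,400,640,400]
        out.append((round(r["score"],2),"ext",e.round().astype(int).tolist(),"ztop",round(zt*1000),"n",len(t),"med",(np.median(t[:,:2],0)*1000).round(1).tolist(),"rect c",np.round(rect[0],1).tolist(),"sz",np.round(rect[1],1).tolist(),"ang",round(rect[2],1)))
    return out
E
cat > a.py <<'E'
from h import *
N=["cassette_mid","large_dish_mid","small_dish_mid","blue_vial_mid","tray_mat","coaster_floor","white_vial_mid","brown_vial_mid","adapter_mid"]
for c in ["top","scene"]:
    p=vision.camera(c); save(p,c+"0.png"); W=pts(p); print(c,p["vertical_fov"],p["cx"],p["cy"],np.round(p["extrinsics"],3).tolist(), [k for k in p])
    for n in N:
        print(n); [print("  ",*o) for o in measure(p,n,W)]
print(monitor.read_state())
E
python3 a.py
```

```text
pics
top 50.48738503111913 327.3349718230188 185.79571324014725 [[-0.038, 0.975, -0.22, 0.359], [-0.999, -0.036, 0.013, 0.07], [0.004, 0.221, 0.975, 1.097], [0.0, 0.0, 0.0, 1.0]] ['frame', 'depth', 'vertical_fov', 'cx', 'cy', 'extrinsics', 'shot']
cassette_mid
   0.96 ext [293, 166, 322, 187] ztop 16 n 458 med [635.0, 108.0] rect c [634.4, 109.5] sz [55.9, 74.9] ang 8.7
large_dish_mid
   0.85 ext [214, 233, 236, 258] ztop 15 n 328 med [460.3, 324.9] rect c [461.2, 324.3] sz [55.5, 55.8] ang 87.1
small_dish_mid
   0.75 ext [403, 241, 416, 256] ztop 14 n 169 med [430.9, -144.9] rect c [430.8, -144.4] sz [38.5, 40.5] ang 88.5
blue_vial_mid
   0.6 ext [231, 179, 243, 188] ztop 50 n 26 med [617.6, 294.2] rect c [617.4, 292.8] sz [13.8, 13.0] ang 89.6
tray_mat
   0.74 ext [256, 227, 303, 274] ztop 12 n 499 med [441.2, 180.6] rect c [442.3, 181.0] sz [110.4, 104.4] ang 80.8
coaster_floor
   0.72 ext [358, 167, 383, 187] ztop 9 n 163 med [621.2, -62.9] rect c [623.9, -61.2] sz [58.5, 57.8] ang 88.0
white_vial_mid
   0.55 ext [341, 240, 348, 247] ztop 50 n 40 med [451.4, 20.2] rect c [451.3, 
[... 1916 characters left out ...]
 array([ 1.25139189e+00,  2.99913772e-01,  1.52104271e+00,  8.62533694e-06,
        1.32068097e+00, -6.66146856e-02]), 'dq': array([ 1.54375030e-05,  5.62970775e-04,  9.72010223e-04, -1.01345795e-03,
        1.87487426e-04,  7.19228421e-05]), 'effort': array([ 1.68427599e-03, -5.43368089e+01, -3.61978269e+01, -6.47191996e-05,
        6.51764731e-04, -2.18318837e-05]), 'ee_pos': array([0.13756021, 0.53249743, 0.23125494]), 'orientation': array([-8.39794852e-06,  1.26059665e-01,  9.92022661e-01, -2.11849567e-05]), 'contact_force': array([-0.09337667,  0.05856247,  0.07667014]), 'wrist_torque': array([ 0.00442761, -0.00284409,  0.07221179]), 'grip_force': 0.0, 'finger_gap': 0.08535262129312125}
```

```bash
python3 -c "
import cv2
a=cv2.imread('pics/top0.png')[110:300,170:470];cv2.imwrite('pics/top0c.png',cv2.resize(a,None,fx=2.6,fy=2.6,interpolation=cv2.INTER_CUBIC))"
```

```text
(no output)
```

View pics/top0c.png

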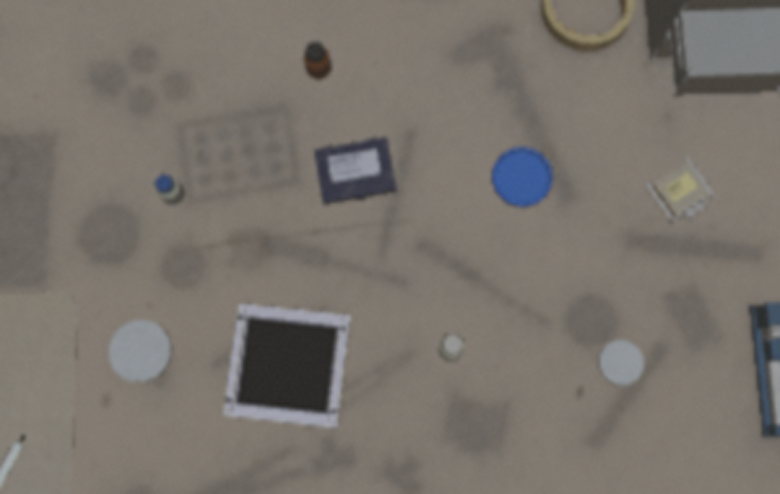

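View pics/scene0.png

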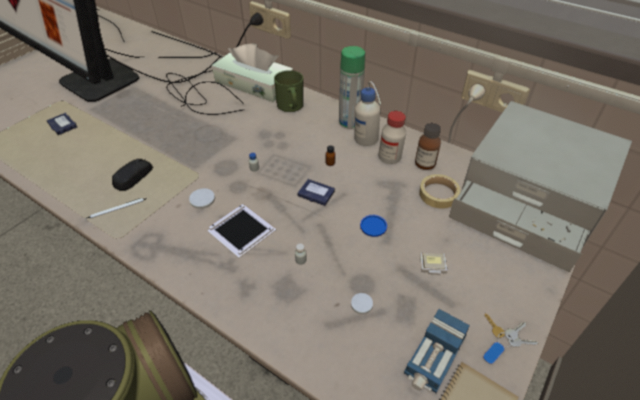

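Both views agree with the networks: in the top crop the cassette is at (356,170), the tray at (288,365), the dishes at (140,350) and (622,362), the blue-capped vial at (168,187) and the coaster at (522,177). I'm going above the cassette now and will refine with the wrist camera.

```bash
cat >> h.py <<'E'
def plan(x,y,z,yaw=None):
    """mm, deg (direction of tool y in world, mod 180) -> shift in tool axes, turn"""
    from scipy.spatial.transform import Rotation as R
    s=monitor.read_state(); q=s["orientation"]; M=R.from_quat([q[1],q[2],q[3],q[0]]).as_matrix()
    sh=M.T@(np.array([x,y,z])-s["ee_pos"]*1000)
    cur=np.degrees(np.arctan2(M[1,1],M[0,1]))
    t=0 if yaw is None else (cur-yaw+90)%180-90
    print("shift",sh.round(1),"turn",round(t,1),"| now",(s["ee_pos"]*1000).round(1),"yaw_y",round(cur,1),"j6",round(s["joint_positions"][5],2),"t",s["t"])
E
python3 -c "
from h import *
plan(634.5,108.5,150,8)"
```

```text
shift [-587.2 -286.2   81.3] turn 67.5 | now [137.6 532.5 231.3] yaw_y 75.5 j6 -0.07 t 1.0
```

Emit:
{"fn": "arm_command", "kwargs": {
  "series": [
    [[-587,-286,40],67.5],
    [[-587,-286,60],67.5],
    [[-587,-286,81],67.5],
    [[-587,-286,81],67.5],
    [[-587,-286,81],67.5],
    [[-587,-286,81],67.5],
    [[-587,-286,81],67.5],
    [[-587,-286,81],67.5],
    [[-587,-286,81],67.5],
    [[-587,-286,81],67.5],
    [[-587,-286,81],67.5],
    [[-587,-286,81],67.5],
    [[-587,-286,81],67.5],
    [[-587,-286,81],67.5],
    [[-587,-286,81],67.5],
    [[-587,-286,81],67.5],
    [[-587,-286,81],67.5],
    [[-587,-286,81],67.5],
    [[-587,-286,81],67.5]
  ],
  "gripper": 1,
  "newtons": 30
}}

```text
t: 2.58
ee_pos: [0.634, 0.1091, 0.1501]
orientation: [-0.0, 0.656, 0.755, -0.0]
contact_force: [-0.4, 0.7, 0.5]
finger_gap: 0.0853
grip_force: 0.0
```

```bash
python3 -c "
from h import *
p=vision.camera('wrist'); save(p,'w1.png')
print(np.round(p['extrinsics'],3).tolist())
for n in ['cassette_mid','tray_mat','blue_vial_mid']: print(n); [print(*o) for o in measure(p,n)]
plan(634.5,108.5,0,8)"
```

```text
[[0.99, -0.134, -0.042, 0.623], [0.14, 0.943, 0.302, 0.187], [-0.001, -0.305, 0.952, 0.293], [0.0, 0.0, 0.0, 1.0]]
cassette_mid
0.76 ext [287, 145, 354, 221] ztop 15 n 4503 med [635.4, 113.5] rect c [635.9, 111.2] sz [57.1, 75.7] ang 7.9
tray_mat
0.92 ext [45, 0, 187, 156] ztop 12 n 2253 med [449.1, 214.2] rect c [443.0, 182.1] sz [110.2, 99.5] ang 81.5
blue_vial_mid
shift [ -1.3   0.3 150.8] turn 0.1 | now [633.9 109.7 150.8] yaw_y 8.1 j6 -0.03 t 2.7833
```

View pics/w1.png

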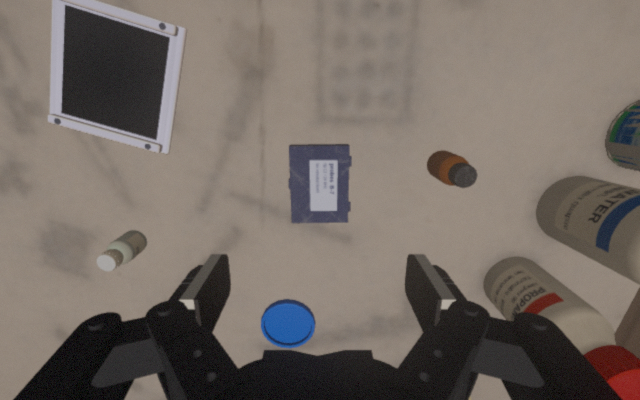

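The wrist view shows the cassette at (320,184), square to the open fingers. The tray ridges (the bars with screws) lie at its y ends, at yaw about -8.5°. I'm descending.

Emit:
{"fn": "arm_command", "kwargs": {
  "series": [
    [[0,1.4,40],0],
    [[0,1.4,80],0],
    [[0,1.4,110],0],
    [[0,1.4,130],0],
    [[0,1.4,142],0],
    [[0,1.4,149],0],
    [[0,1.4,149],0],
    [[0,1.4,149],0]
  ]
}}

```text
t: 3.45
ee_pos: [0.6363, 0.1093, 0.0025]
orientation: [0.001, 0.656, 0.755, 0.001]
contact_force: [0.2, 0.2, 0.2]
finger_gap: 0.0855
grip_force: 0.0
```

Emit:
{"fn": "arm_command", "kwargs": {
  "series": [
    [[0,0,0],0],
    [[0,0,0],0],
    [[0,0,0],0],
    [[0,0,0],0],
    [[0,0,0],0],
    [[0,0,0],0],
    [[0,0,0],0],
    [[0,0,0],0]
  ],
  "gripper": 0.3
}}

```text
t: 4.12
ee_pos: [0.6364, 0.1091, 0.0026]
orientation: [0.001, 0.656, 0.755, 0.001]
contact_force: [-1.5, 0.1, 6.3]
finger_gap: 0.0551
grip_force: 31.4
```

Emit:
{"fn": "arm_command", "kwargs": {
  "series": [
    [[0,0,-10],0],
    [[0,0,-30],0],
    [[0,0,-60],0],
    [[0,0,-80],0],
    [[0,0,-80],0]
  ]
}}

```text
t: 4.53
ee_pos: [0.6379, 0.1092, 0.0873]
orientation: [0.003, 0.656, 0.755, 0.003]
contact_force: [0.3, -0.2, 0.4]
finger_gap: 0.0552
grip_force: 32.4
```

```bash
python3 -c "
from h import *
plan(442,181,80,-8.5)"
```

```text
shift [  98.4 -184.     5.8] turn 16.5 | now [637.9 109.2  87.3] yaw_y 8.0 j6 -0.03 t 4.5333
```

Emit:
{"fn": "arm_command", "kwargs": {
  "series": [
    [[14,-26,0],2.5],
    [[28,-52,0],5],
    [[42,-78,0],8],
    [[56,-104,0],10],
    [[70,-130,0],13],
    [[84,-156,0],15],
    [[93,-173,0],16.5],
    [[98,-182,0],16.5],
    [[98,-182,0],16.5],
    [[98,-182,0],16.5],
    [[98,-182,0],16.5]
  ]
}}

```text
t: 5.45
ee_pos: [0.4429, 0.1804, 0.0815]
orientation: [0.0, 0.757, 0.653, 0.0]
contact_force: [0.2, -0.4, 0.4]
finger_gap: 0.0552
grip_force: 32.4
```

```bash
python3 -c "
from h import *
for c in ['wrist','top']:
    p=vision.camera(c); save(p,c+'2.png')
    for n in ['cassette_mid','tray_mat']: print(c,n); [print(*o) for o in measure(p,n)[:1]]
plan(442,181,10,-8.5)"
```

```text
wrist cassette_mid
0.88 ext [255, 183, 384, 329] ztop 93 n 15874 med [443.5, 187.6] rect c [443.3, 182.3] sz [77.2, 57.0] ang 81.7
wrist tray_mat
0.89 ext [239, 133, 391, 246] ztop 13 n 1697 med [449.5, 233.3] rect c [449.4, 232.9] sz [8.2, 100.1] ang 81.8
top cassette_mid
top tray_mat
0.41 ext [298, 231, 303, 248] ztop 15 n 33 med [466.0, 127.0] rect c [464.3, 128.1] sz [9.5, 35.8] ang 80.9
shift [ 0.5 -0.2 71.1] turn -0.0 | now [442.1 180.4  81.1] yaw_y -8.5 j6 0.46 t 5.75
```

View pics/wrist2.png

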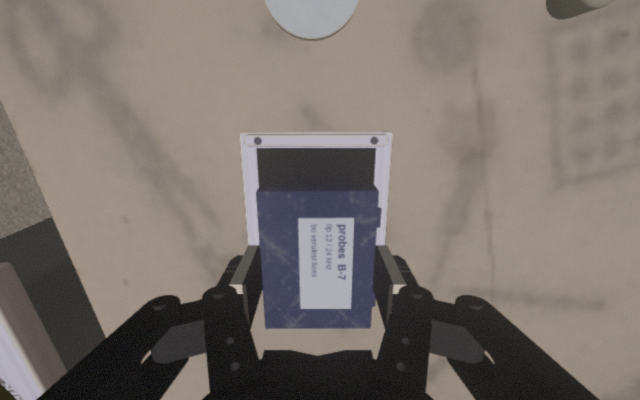

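The cassette, at (318,255), is held straight and lined up with the tray. The visible ridge at (316,140) puts the tray centre at about (442,182) mm. I'm lowering it.

Emit:
{"fn": "arm_command", "kwargs": {
  "series": [
    [[0,-1,20],0],
    [[0,-1,40],0],
    [[0,-1,55],0],
    [[0,-1,64],0],
    [[0,-1,68],0],
    [[0,-1,70],0],
    [[0,-1,71.5],0],
    [[0,-1,71.5],0],
    [[0,-1,71.5],0]
  ]
}}

```text
t: 6.5
ee_pos: [0.4412, 0.1809, 0.0104]
orientation: [0.0, 0.757, 0.653, 0.0]
contact_force: [0.1, -0.5, -0.5]
finger_gap: 0.0551
grip_force: 32.4
```

Emit:
{"fn": "arm_command", "kwargs": {
  "series": [
    [[0,0,1],0],
    [[0,0,1],0],
    [[0,0,1],0]
  ]
}}

```text
t: 6.75
ee_pos: [0.441, 0.1808, 0.009]
orientation: [0.0, 0.757, 0.653, 0.0]
contact_force: [-0.4, 0.4, -0.3]
finger_gap: 0.0554
grip_force: 32.4
```

Emit:
{"fn": "arm_command", "kwargs": {
  "series": [
    [[0,0,0],0],
    [[0,0,0],0],
    [[0,0,0],0],
    [[0,0,0],0],
    [[0,0,-10],0],
    [[0,0,-40],0],
    [[0,0,-75],0],
    [[0,0,-100],0],
    [[0,0,-100],0]
  ],
  "gripper": 1
}}

```text
t: 7.5
ee_pos: [0.4429, 0.1815, 0.1143]
orientation: [0.002, 0.757, 0.653, 0.004]
contact_force: [0.9, -0.1, 0.7]
finger_gap: 0.0849
grip_force: 0.0
```

```bash
python3 -c "
from h import *
p=vision.camera('wrist'); save(p,'wrist3.png')
for n in ['cassette_mid','tray_mat','large_dish_mid']: print(n); [print(*o) for o in measure(p,n)[:1]]
plan(461,324.5,110,72)"
```

```text
cassette_mid
0.56 ext [278, 151, 354, 243] ztop 21 n 5974 med [441.7, 185.6] rect c [441.8, 182.5] sz [76.4, 57.6] ang 81.9
tray_mat
0.64 ext [247, 128, 382, 259] ztop 13 n 2299 med [442.0, 226.9] rect c [442.0, 182.4] sz [110.2, 99.2] ang 81.9
large_dish_mid
0.72 ext [268, 0, 353, 51] ztop 12 n 3398 med [458.7, 314.7] rect c [458.7, 311.6] sz [32.1, 60.4] ang 81.9
shift [145.3  -0.9  -1.9] turn -80.5 | now [440.4 180.6 108.2] yaw_y -8.5 j6 0.46 t 7.7
```

View pics/wrist3.png

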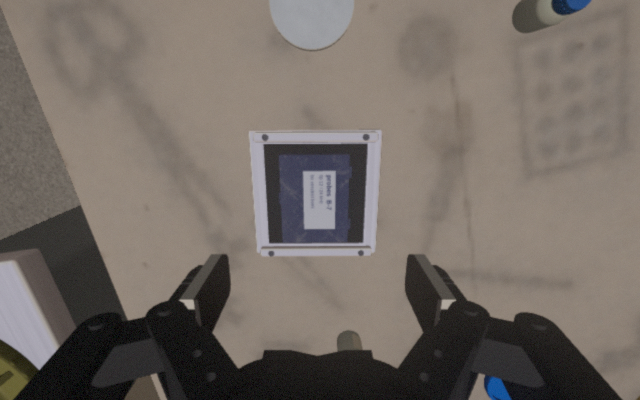

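The cassette lies square between the ridges at (315,198), and its measured centre is within 1 mm of the tray centre. Next is the large dish at (312,10), with no turn needed.

Emit:
{"fn": "arm_command", "kwargs": {
  "series": [
    [[40,-1.5,0],0],
    [[80,-1.5,0],0],
    [[115,-1.5,0],0],
    [[138,-1.5,20],0],
    [[145.5,-1.5,55],0],
    [[145.5,-1.5,85],0],
    [[145.5,-1.5,100],0],
    [[145.5,-1.5,107],0],
    [[145.5,-1.5,107],0],
    [[145.5,-1.5,107],0]
  ]
}}

```text
t: 8.53
ee_pos: [0.461, 0.3248, 0.0019]
orientation: [-0.0, 0.758, 0.653, -0.0]
contact_force: [-0.1, -0.4, 0.4]
finger_gap: 0.0853
grip_force: 0.0
```

Emit:
{"fn": "arm_command", "kwargs": {
  "series": [
    [[0,0,0],0],
    [[0,0,0],0],
    [[0,0,0],0],
    [[0,0,0],0],
    [[0,0,0],0],
    [[0,0,0],0]
  ],
  "gripper": 0.4,
  "newtons": 25
}}

```text
t: 9.03
ee_pos: [0.4615, 0.3252, 0.0034]
orientation: [0.0, 0.758, 0.653, 0.001]
contact_force: [-1.8, -1.3, 7.9]
finger_gap: 0.0587
grip_force: 25.0
```

Emit:
{"fn": "arm_command", "kwargs": {
  "series": [
    [[0,0,-10],0],
    [[0,0,-30],0],
    [[0,0,-55],0],
    [[0,0,-75],0],
    [[0,0,-80],0],
    [[0,0,-80],0],
    [[0,0,-80],0]
  ]
}}

```text
t: 9.62
ee_pos: [0.4607, 0.3248, 0.0818]
orientation: [0.0, 0.757, 0.653, 0.0]
contact_force: [0.8, 0.9, -1.3]
finger_gap: 0.0586
grip_force: 26.9
```

```bash
python3 -c "
from h import *
p=vision.camera('wrist'); save(p,'wrist4.png')
for n in ['large_dish_mid']: print(n); [print(*o) for o in measure(p,n)[:1]]
plan(441.8,182.5,82,-8.5)"
```

```text
large_dish_mid
shift [-143.3    2.6   -1.1] turn 0.0 | now [460.4 324.6  80.8] yaw_y -8.5 j6 0.7 t 9.7167
```

View pics/wrist4.png

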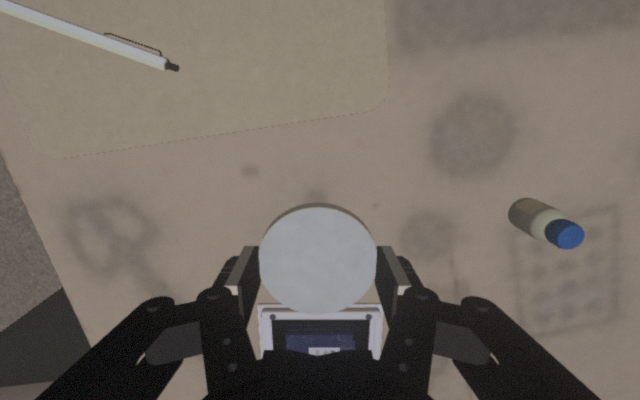

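The large dish is held level and centred between the pads at (318,258). I'm carrying it back over the cassette.

Emit:
{"fn": "arm_command", "kwargs": {
  "series": [
    [[-20,2.6,0],0],
    [[-50,2.6,0],0],
    [[-85,2.6,0],0],
    [[-115,2.6,0],0],
    [[-135,2.6,0],0],
    [[-143,2.6,0],0],
    [[-143,2.6,10],0],
    [[-143,2.6,30],0],
    [[-143,2.6,45],0],
    [[-143,2.6,53],0],
    [[-143,2.6,56],0],
    [[-143,2.6,57.5],0],
    [[-143,2.6,57.5],0],
    [[-143,2.6,57.5],0]
  ]
}}

```text
t: 10.88
ee_pos: [0.4427, 0.1834, 0.0248]
orientation: [0.0, 0.757, 0.653, 0.0]
contact_force: [-0.2, 0.2, -0.2]
finger_gap: 0.0588
grip_force: 26.9
```

Emit:
{"fn": "arm_command", "kwargs": {
  "series": [
    [[0,0,1],0],
    [[0,0,1.5],0],
    [[0,0,1.5],0],
    [[0,0,1.5],0]
  ]
}}

```text
t: 11.22
ee_pos: [0.4426, 0.1832, 0.0232]
orientation: [0.0, 0.758, 0.653, 0.0]
contact_force: [0.2, 1.8, 3.4]
finger_gap: 0.0587
grip_force: 27.4
```

Emit:
{"fn": "arm_command", "kwargs": {
  "series": [
    [[0,0,0],0],
    [[0,0,0],0],
    [[0,0,0],0],
    [[0,0,0],0],
    [[0,0,-10],0],
    [[0,0,-40],0],
    [[0,0,-75],0],
    [[0,0,-85],0],
    [[0,0,-85],0],
    [[0,0,-85],0]
  ],
  "gripper": 1
}}

```text
t: 12.05
ee_pos: [0.4424, 0.1831, 0.1082]
orientation: [0.0, 0.757, 0.653, 0.001]
contact_force: [0.2, -0.2, -0.4]
finger_gap: 0.0857
grip_force: 0.0
```

```bash
python3 -c "
from h import *
p=vision.camera('wrist'); save(p,'wrist5.png')
for n in ['cassette_mid','tray_mat','large_dish_mid','white_vial_mid']: print(n); [print(*o) for o in measure(p,n)[:1]]
plan(431.5,-145.5,110,-8.5)"
```

```text
cassette_mid
0.72 ext [279, 155, 357, 249] ztop 20 n 1722 med [440.8, 211.0] rect c [441.9, 182.9] sz [75.8, 57.4] ang 81.7
tray_mat
0.55 ext [243, 131, 385, 262] ztop 13 n 2449 med [443.8, 227.0] rect c [442.2, 182.4] sz [110.2, 99.9] ang 81.8
large_dish_mid
0.72 ext [279, 166, 356, 242] ztop 32 n 4609 med [442.8, 185.3] rect c [442.7, 183.9] sz [60.1, 60.1] ang 9.1
white_vial_mid
0.73 ext [340, 336, 362, 351] ztop 17 n 91 med [453.1, 32.8] rect c [452.8, 31.8] sz [5.2, 19.7] ang 87.2
shift [-326.4   38.2   -3. ] turn 0.0 | now [441.9 182.9 106.8] yaw_y -8.5 j6 0.46 t 12.3
```

View pics/wrist5.png

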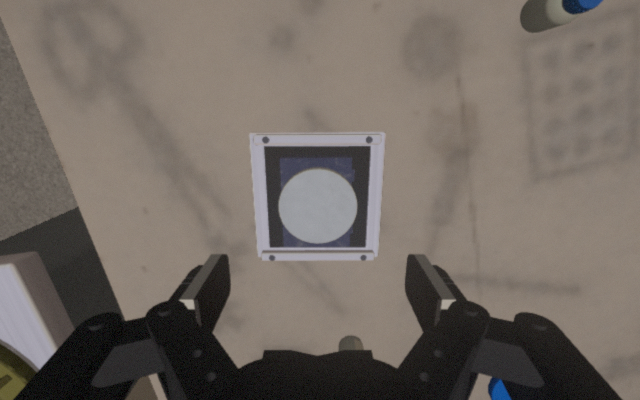

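The large dish sits centred on the cassette at (318,205), about 1 mm off. Now the small dish, passing high over the white vial.

Emit:
{"fn": "arm_command", "kwargs": {
  "series": [
    [[-40,5,0],0],
    [[-80,10,0],0],
    [[-120,14,0],0],
    [[-160,19,0],0],
    [[-200,23,0],0],
    [[-240,28,0],0],
    [[-280,33,0],0],
    [[-310,36,0],0],
    [[-326,38,0],0],
    [[-326,38,0],0],
    [[-326,38,0],0],
    [[-326,38,0],0]
  ]
}}

```text
t: 13.3
ee_pos: [0.4316, -0.1442, 0.1074]
orientation: [-0.0, 0.757, 0.653, -0.0]
contact_force: [-0.2, 0.7, 0.1]
finger_gap: 0.0852
grip_force: 0.0
```

```bash
python3 -c "
from h import *
p=vision.camera('wrist'); save(p,'wrist6.png')
for n in ['small_dish_mid']: print(n); [print(*o) for o in measure(p,n)[:2]]
plan(431.5,-145.5,2,-8.5)"
```

```text
small_dish_mid
0.61 ext [292, 174, 344, 226] ztop 12 n 2078 med [432.2, -143.4] rect c [432.1, -144.2] sz [43.1, 43.1] ang 15.9
0.41 ext [513, 3, 607, 100] ztop 9 n 2592 med [623.7, -57.0] rect c [622.5, -59.1] sz [61.9, 61.9] ang 34.7
shift [-1.600e+00 -1.000e-01  1.056e+02] turn 0.1 | now [ 431.8 -143.9  107.6] yaw_y -8.4 j6 -0.26 t 13.4
```

Emit:
{"fn": "arm_command", "kwargs": {
  "series": [
    [[0,0,40],0],
    [[0,0,75],0],
    [[0,0,95],0],
    [[0,0,102],0],
    [[0,0,103],0],
    [[0,0,103],0],
    [[0,0,103],0]
  ]
}}

```text
t: 13.98
ee_pos: [0.4327, -0.145, 0.0061]
orientation: [0.001, 0.757, 0.653, 0.0]
contact_force: [1.1, -1.1, -0.8]
finger_gap: 0.085
grip_force: 0.0
```

Emit:
{"fn": "arm_command", "kwargs": {
  "series": [
    [[0,0,0],0],
    [[0,0,0],0],
    [[0,0,0],0],
    [[0,0,0],0],
    [[0,0,0],0],
    [[0,0,0],0],
    [[0,0,0],0],
    [[0,0,0],0]
  ],
  "gripper": 0.2
}}

```text
t: 14.65
ee_pos: [0.4321, -0.1451, 0.0055]
orientation: [0.0, 0.757, 0.653, 0.0]
contact_force: [-3.0, 2.3, 10.4]
finger_gap: 0.0419
grip_force: 24.0
```

Emit:
{"fn": "arm_command", "kwargs": {
  "series": [
    [[0,0,-10],0],
    [[0,0,-30],0],
    [[0,0,-65],0],
    [[0,0,-90],0],
    [[0,0,-100],0],
    [[0,0,-100],0],
    [[0,0,-100],0]
  ]
}}

```text
t: 15.23
ee_pos: [0.4317, -0.1449, 0.1046]
orientation: [0.0, 0.757, 0.653, 0.0]
contact_force: [-0.8, 1.0, -0.8]
finger_gap: 0.0415
grip_force: 25.5
```

```bash
python3 -c "
from h import *
p=vision.camera('wrist'); save(p,'wrist7.png')
for n in ['small_dish_mid']: print(n); [print(*o) for o in measure(p,n)[:2]]
plan(442.7,183.9,104,-8.5)"
```

```text
small_dish_mid
0.8 ext [276, 215, 358, 299] ztop 111 n 5138 med [431.8, -142.1] rect c [431.5, -143.6] sz [43.4, 41.6] ang 84.4
shift [ 3.267e+02 -3.710e+01 -2.000e-01] turn 0.0 | now [ 431.2 -144.7  103.5] yaw_y -8.5 j6 -0.26 t 15.3333
```

View pics/wrist7.png

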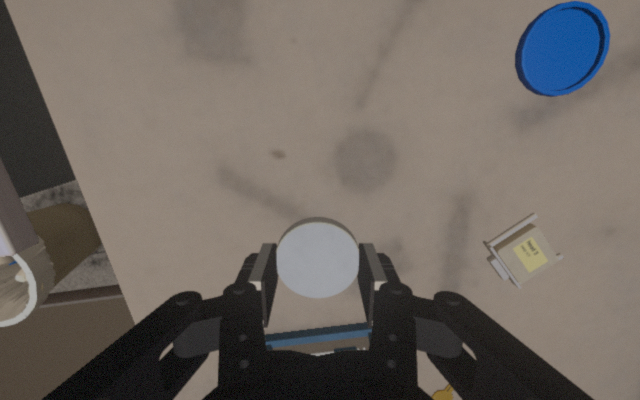

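The small dish is held level at (318,258), and the adapter and coaster are undisturbed. I'm carrying it to the stack.

Emit:
{"fn": "arm_command", "kwargs": {
  "series": [
    [[20,-2,0],0],
    [[55,-6,0],0],
    [[95,-11,0],0],
    [[135,-15,0],0],
    [[175,-20,0],0],
    [[215,-24,0],0],
    [[250,-28,0],0],
    [[285,-32,0],0],
    [[310,-35,0],0],
    [[322,-37,0],0],
    [[325.5,-37,0],0],
    [[325.5,-37,10],0],
    [[325.5,-37,30],0],
    [[325.5,-37,48],0],
    [[325.5,-37,58],0],
    [[325.5,-37,62],0],
    [[325.5,-37,64],0],
    [[325.5,-37,64],0],
    [[325.5,-37,64],0]
  ]
}}

```text
t: 16.92
ee_pos: [0.4437, 0.1823, 0.0414]
orientation: [0.0, 0.758, 0.653, 0.0]
contact_force: [0.1, 0.8, -0.4]
finger_gap: 0.0415
grip_force: 25.5
```

Emit:
{"fn": "arm_command", "kwargs": {
  "series": [
    [[0,0,0.5],0],
    [[0,0,1],0],
    [[0,0,1],0],
    [[0,0,1],0]
  ]
}}

```text
t: 17.25
ee_pos: [0.4434, 0.1825, 0.04]
orientation: [0.0, 0.757, 0.653, 0.0]
contact_force: [0.3, -0.3, -0.0]
finger_gap: 0.0417
grip_force: 25.5
```

Emit:
{"fn": "arm_command", "kwargs": {
  "series": [
    [[0,0,0.5],0],
    [[0,0,1],0],
    [[0,0,1.5],0],
    [[0,0,1.5],0],
    [[0,0,1.5],0]
  ]
}}

```text
t: 17.67
ee_pos: [0.4432, 0.1825, 0.0382]
orientation: [-0.0, 0.757, 0.653, -0.0]
contact_force: [-1.2, -0.1, 0.9]
finger_gap: 0.0414
grip_force: 25.5
```

Emit:
{"fn": "arm_command", "kwargs": {
  "series": [
    [[0,0,0.5],0],
    [[0,0,0.5],0],
    [[0,0,0.5],0],
    [[0,0,0.5],0],
    [[0,0,0],0],
    [[0,0,-10],0],
    [[0,0,-40],0],
    [[0,0,-70],0],
    [[0,0,-70],0],
    [[0,0,-70],0]
  ],
  "gripper": 1
}}

```text
t: 18.5
ee_pos: [0.444, 0.1827, 0.1102]
orientation: [0.001, 0.757, 0.653, 0.002]
contact_force: [-0.1, 0.2, 0.8]
finger_gap: 0.0856
grip_force: 0.0
```

```bash
python3 -c "
from h import *
p=vision.camera('wrist'); save(p,'wrist8.png')
for n in ['cassette_mid','large_dish_mid','small_dish_mid','blue_vial_mid']: print(n); [print(*o) for o in measure(p,n)[:2]]
plan(618,292.7,108,-8.5)"
```

```text
cassette_mid
0.59 ext [275, 154, 352, 247] ztop 21 n 1724 med [440.9, 210.6] rect c [442.1, 182.6] sz [76.2, 58.0] ang 81.9
large_dish_mid
0.58 ext [278, 168, 353, 241] ztop 32 n 1813 med [443.0, 197.5] rect c [443.0, 183.9] sz [60.1, 59.5] ang 85.4
0.19 ext [483, 379, 511, 400] ztop 9 n 165 med [596.0, -53.4] rect c [601.7, -59.5] sz [19.9, 39.1] ang 16.2
small_dish_mid
0.7 ext [286, 181, 344, 240] ztop 43 n 2583 med [443.3, 184.3] rect c [443.0, 183.3] sz [43.8, 42.8] ang 43.8
blue_vial_mid
0.59 ext [517, 4, 596, 33] ztop 47 n 325 med [616.0, 291.6] rect c [617.0, 291.1] sz [6.9, 17.2] ang 76.9
shift [135.  157.   -0.9] turn 0.0 | now [442.8 182.3 107.5] yaw_y -8.5 j6 0.46 t 18.75
```

View pics/wrist8.png

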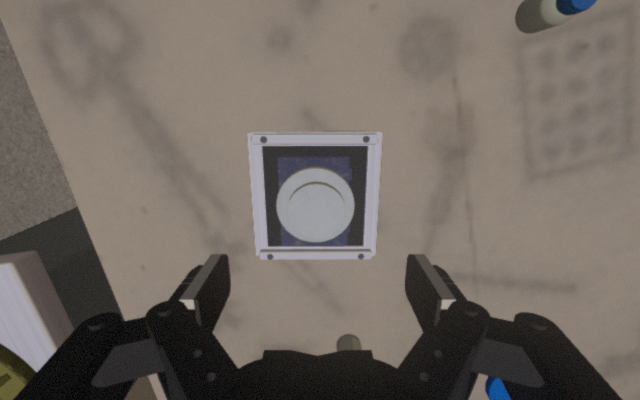

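The small dish sits centred on the large one at (316,208), under 1 mm off. Now the blue-capped vial.

Emit:
{"fn": "arm_command", "kwargs": {
  "series": [
    [[27,31,0],0],
    [[54,63,0],0],
    [[81,94,0],0],
    [[108,126,0],0],
    [[126,147,0],0],
    [[134.5,156.5,0],0],
    [[134.5,156.5,0],0],
    [[134.5,156.5,25],0],
    [[134.5,156.5,60],0],
    [[134.5,156.5,85],0],
    [[134.5,156.5,97],0],
    [[134.5,156.5,97],0],
    [[134.5,156.5,97],0]
  ]
}}

```text
t: 19.83
ee_pos: [0.6179, 0.2923, 0.0118]
orientation: [-0.0, 0.757, 0.653, -0.0]
contact_force: [-0.4, -0.2, 1.7]
finger_gap: 0.0851
grip_force: 0.0
```

Emit:
{"fn": "arm_command", "kwargs": {
  "series": [
    [[0,0,0],0],
    [[0,0,0],0],
    [[0,0,0],0],
    [[0,0,0],0],
    [[0,0,0],0],
    [[0,0,0],0],
    [[0,0,0],0],
    [[0,0,0],0],
    [[0,0,0],0],
    [[0,0,0],0]
  ],
  "gripper": 0.1
}}

```text
t: 20.67
ee_pos: [0.6181, 0.2925, 0.0119]
orientation: [0.0, 0.757, 0.653, 0.0]
contact_force: [-0.6, -0.4, 6.0]
finger_gap: 0.0235
grip_force: 25.7
```

Emit:
{"fn": "arm_command", "kwargs": {
  "series": [
    [[0,0,-10],0],
    [[0,0,-30],0],
    [[0,0,-55],0],
    [[0,0,-75],0],
    [[0,0,-80],0],
    [[0,0,-80],0]
  ]
}}

```text
t: 21.17
ee_pos: [0.6185, 0.2927, 0.0933]
orientation: [0.0, 0.757, 0.653, 0.001]
contact_force: [0.1, 0.8, -0.6]
finger_gap: 0.0234
grip_force: 25.1
```

```bash
python3 -c "
from h import *
p=vision.camera('wrist'); save(p,'wrist9.png')
for n in ['blue_vial_mid']: print(n); [print(*o) for o in measure(p,n)[:2]]
plan(623.8,-61,90,-8.5)"
```

```text
blue_vial_mid
0.83 ext [294, 222, 343, 310] ztop 130 n 1406 med [618.7, 299.1] rect c [618.6, 298.1] sz [17.6, 17.5] ang 36.9
shift [-348.4   58.4    0.5] turn 0.0 | now [617.5 292.2  90.3] yaw_y -8.5 j6 0.54 t 21.2667
```

View pics/wrist9.png

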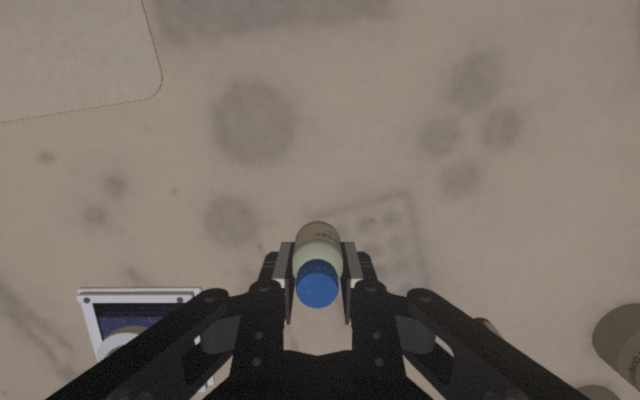

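```bash
python3 -c "
from h import *
p=vision.camera('wrist'); W=pts(p); E=np.array(p['extrinsics']); print(E[:3,3].round(3))
m=vision.silhouettes(p,'blue_vial_mid')[0]['mask']; q=W[m]*1000; q=q[~np.isnan(q[:,0])]
x=np.array([.148,.989]); d=(q[:,:2]-[617.5,292.2])@x
for z in range(70,140,4):
    k=(q[:,2]>=z)&(q[:,2]<z+4)
    if k.sum()>5: print(z,k.sum(),'along pads: 5%%,50%%,95%% %s'%np.percentile(d[k],[3,50,97]).round(1))
t=q[abs(q[:,2]-np.percentile(q[:,2],90))<4]; A=np.c_[t[:,:2],np.ones(len(t))]; print('cap plane slopes',np.linalg.lstsq(A,t[:,2],rcond=None)[0][:2].round(3))
"
```

```text
[0.629 0.371 0.233]Traceback (most recent call last):
  File "<string>", line 4, in <module>
    m=vision.silhouettes(p,'blue_vial_mid')[0]['mask']; q=W[m]*1000; q=q[~np.isnan(q[:,0])]
      ~~~~~~~~~~~~~~~~~~~~~~~~~~~~~~~~~~~~~^^^
IndexError: list index out of range
```

```bash
python3 -c "
from h import *
for i in range(4):
    p=vision.camera('wrist'); r=vision.silhouettes(p,'blue_vial_mid')
    if r: break
W=pts(p)
m=r[0]['mask']; print(r[0]['score']); q=W[m]*1000; q=q[~np.isnan(q[:,0])]
x=np.array([.148,.989]); d=(q[:,:2]-[617.5,292.2])@x
for z in range(70,140,4):
    k=(q[:,2]>=z)&(q[:,2]<z+4)
    if k.sum()>5: print(z,k.sum(),'along pads',np.percentile(d[k],[3,50,97]).round(1))
t=q[abs(q[:,2]-np.percentile(q[:,2],90))<4]; A=np.c_[t[:,:2],np.ones(len(t))]; print('cap plane slopes',np.linalg.lstsq(A,t[:,2],rcond=None)[0][:2].round(3))
"
```

```text
0.71
78 39 along pads [13.1 16.4 17. ]
82 91 along pads [11.4 16.  17.3]
86 137 along pads [10.5 15.9 17.3]
90 129 along pads [10.9 16.  17.4]
94 149 along pads [10.4 16.  17.5]
98 165 along pads [10.9 15.9 17.5]
102 217 along pads [10.3 15.6 17.4]
106 608 along pads [ 2.1 12.8 16.6]
110 270 along pads [ 5.3 11.8 14.4]
114 123 along pads [ 7.8 12.4 13.8]
118 213 along pads [ 6.1 12.5 14. ]
122 1068 along pads [-2.2  6.8 13.5]
126 291 along pads [-1.9  5.6 13. ]
cap plane slopes [-0.006 -0.077]
```

The vial hangs upright, its side vertical over its whole height, but about 4.5 mm off the pad centre along tool x. I'm allowing for that on the way to the coaster.

Emit:
{"fn": "arm_command", "kwargs": {
  "series": [
    [[-20,3,0],0],
    [[-55,9,0],0],
    [[-92,15,0],0],
    [[-130,21,0],0],
    [[-168,28,0],0],
    [[-206,34,0],0],
    [[-244,40,0],0],
    [[-282,46,0],0],
    [[-315,52,0],0],
    [[-338,56,0],0],
    [[-349,58,0],0],
    [[-352,58,0],0],
    [[-352,58,0],0],
    [[-352,58,0],0]
  ]
}}

```text
t: 22.63
ee_pos: [0.6233, -0.063, 0.091]
orientation: [-0.0, 0.757, 0.653, -0.0]
contact_force: [-0.6, -0.1, -0.5]
finger_gap: 0.0234
grip_force: 25.1
```

```bash
python3 -c "
from h import *
p=vision.camera('wrist'); save(p,'wrist10.png')
for n in ['blue_vial_mid','coaster_floor']: print(n); [print(*o) for o in measure(p,n)[:2]]
plan(623.5,-61,16,-8.5)"
```

```text
blue_vial_mid
0.75 ext [295, 223, 342, 309] ztop 127 n 1393 med [623.6, -56.6] rect c [623.2, -57.6] sz [17.8, 17.6] ang 66.0
coaster_floor
0.67 ext [277, 161, 356, 235] ztop 9 n 1301 med [626.2, -50.9] rect c [623.7, -56.1] sz [56.7, 61.4] ang 82.5
shift [ 2.  -0.1 75.2] turn 0.1 | now [623.3 -63.   91.2] yaw_y -8.4 j6 -0.01 t 22.7833
```

View pics/wrist10.png

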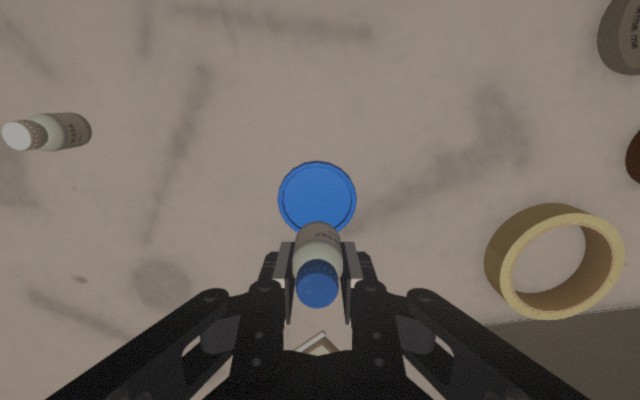

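The vial's cap is at (317,283) and the coaster at (317,198). The measured centres are about 2 mm apart. I'm lowering it.

Emit:
{"fn": "arm_command", "kwargs": {
  "series": [
    [[-1.5,0,20],0],
    [[-1.5,0,45],0],
    [[-1.5,0,62],0],
    [[-1.5,0,69],0],
    [[-1.5,0,72],0],
    [[-1.5,0,73.5],0],
    [[-1.5,0,73.5],0],
    [[-1.5,0,73.5],0],
    [[-1.5,0,73.5],0]
  ]
}}

```text
t: 23.53
ee_pos: [0.6236, -0.0658, 0.0188]
orientation: [0.001, 0.757, 0.653, 0.0]
contact_force: [0.9, 0.1, 0.4]
finger_gap: 0.0234
grip_force: 25.1
```

Emit:
{"fn": "arm_command", "kwargs": {
  "series": [
    [[0,0,0.7],0],
    [[0,0,1],0],
    [[0,0,1],0],
    [[0,0,1],0]
  ]
}}

```text
t: 23.87
ee_pos: [0.6231, -0.0658, 0.0169]
orientation: [0.0, 0.757, 0.653, 0.0]
contact_force: [0.1, -0.1, -0.7]
finger_gap: 0.0233
grip_force: 25.1
```

Emit:
{"fn": "arm_command", "kwargs": {
  "series": [
    [[0,0,0.7],0],
    [[0,0,1.2],0],
    [[0,0,1.2],0],
    [[0,0,1.2],0],
    [[0,0,1.2],0]
  ]
}}

```text
t: 24.28
ee_pos: [0.6232, -0.0658, 0.0159]
orientation: [0.0, 0.757, 0.653, 0.0]
contact_force: [-2.0, 0.4, 5.4]
finger_gap: 0.0236
grip_force: 25.7
```

Contact felt (5 N up): the vial is on the floor. I'm releasing it and rising.

Emit:
{"fn": "arm_command", "kwargs": {
  "series": [
    [[0,0,-0.5],0],
    [[0,0,-0.5],0],
    [[0,0,-0.5],0],
    [[0,0,-0.5],0],
    [[0,0,-0.5],0],
    [[0,0,-0.5],0],
    [[0,0,-10],0],
    [[0,0,-40],0],
    [[0,0,-75],0],
    [[0,0,-110],0],
    [[0,0,-120],0],
    [[0,0,-120],0],
    [[0,0,-120],0]
  ],
  "gripper": 1
}}

```text
t: 25.37
ee_pos: [0.6231, -0.0658, 0.136]
orientation: [0.0, 0.757, 0.653, 0.0]
contact_force: [-0.2, 0.1, -0.2]
finger_gap: 0.0855
grip_force: 0.0
```

```bash
python3 -c "
from h import *
p=vision.camera('wrist'); save(p,'wrist11.png')
for n in ['blue_vial_mid','coaster_floor']: print(n); [print(*o) for o in measure(p,n)[:1]]
p=vision.camera('top')
for n in ['small_dish_mid','large_dish_mid','cassette_mid','tray_mat','white_vial_mid','brown_vial_mid','adapter_mid']: print(n); [print(*o) for o in measure(p,n)[:1]]
s=monitor.read_state(); print(s['t'],s['contact_force'],s['grip_force'])"
```

```text
blue_vial_mid
0.78 ext [306, 175, 333, 211] ztop 52 n 388 med [624.0, -60.4] rect c [623.8, -61.0] sz [17.5, 16.6] ang 81.9
coaster_floor
0.92 ext [283, 146, 352, 219] ztop 9 n 990 med [623.3, -55.2] rect c [623.2, -58.8] sz [62.0, 61.1] ang 21.6
small_dish_mid
0.71 ext [271, 240, 288, 256] ztop 45 n 203 med [443.1, 182.6] rect c [443.3, 181.6] sz [42.0, 39.4] ang 88.2
large_dish_mid
0.79 ext [268, 238, 289, 264] ztop 34 n 173 med [442.4, 181.0] rect c [443.1, 182.7] sz [57.6, 57.0] ang 88.9
cassette_mid
0.52 ext [266, 239, 297, 261] ztop 22 n 149 med [436.3, 153.2] rect c [440.7, 181.4] sz [75.3, 55.5] ang 82.0
tray_mat
0.81 ext [256, 227, 306, 273] ztop 14 n 280 med [440.5, 170.7] rect c [443.8, 180.6] sz [109.5, 102.3] ang 82.0
white_vial_mid
0.42 ext [339, 239, 345, 247] ztop 50 n 30 med [451.4, 22.2] rect c [451.6, 22.5] sz [9.9, 15.0] ang 87.6
brown_vial_mid
0.58 ext [288, 125, 298, 144] ztop 56 n 34 med [746.8, 144.0] rect c [747.8, 144.0] sz [15.7, 15.8] ang 87.3
adapter_mid
0.66 ext [431, 171, 445, 193] ztop 18 n 103 med [600.9, -228.6] rect c [600.4, -226.7] sz [39.8, 34.1] ang 37.9
25.9167 [0.46754708 0.08770794 0.98804857] 0.0
```

View pics/wrist11.png

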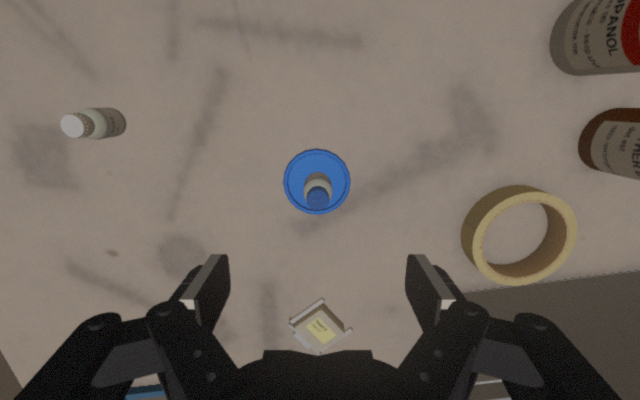

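The vial stands upright in the coaster at (318,192), about 2 mm off centre. The stack is centred and the bystanders haven't moved, so I'm handing in.

```bash
python3 -c "
from workcell import arm
print(arm.hand_in())"
```

```text
the job is handed in; nothing more can be done
None
```

I built the set and handed it in at about 26 s. The cassette, large dish and small dish are stacked within about 2 mm of centre in the tray, the blue-capped vial is upright in the coaster about 2 mm off centre, the white and brown vials and the adapter were left untouched, and everything is released; the hand-in gave no verdict.

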